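Pack the jar in the retouching chest and hold its lid open

TASK

Help me pack the wooden retouching chest: stand the small jar upright in the empty compartment of the open drawer, setting it down gently, and push the drawer fully home. Then lift the lid by its handle and hold it open at 45 degrees from closed so I can lay brushes in the tray on top; the lid has no stay and drops shut if let go, so finish while still holding it there with the gripper. Leave the big jar, the tape roll and the jar of brushes where they are.

Things in the scene. Friction and masses are not known exactly. Their poses are not given: they have to be found in the camera images.
- small_jar: the small round glass jar with a screw cap, loose, 42 mm in diameter and 42 mm high, about 0.11 kg, standing upright on the bench in front of the chest's drawer, beside the big jar (either may be the nearer to the robot). Origin: centre of its underside; z up along its axis.
- chest: wooden bench chest, fixed: 210 deep (its x), 300 wide (its y), 116 high with its lid shut. Origin: centre of its underside. It stands sideways to the robot: its front (its own -x side) faces the robot's right, within 15 degrees. The drawer fills the lower part (front flush when shut) and runs in under a shallow brush tray (underside 64 mm above the bench), which the lid closes.
- drawer (a joint): how far the drawer is pulled out of the chest's front, m: 0 is fully home (a hard stop), about 0.10 to 0.13 at the start. It slides straight along the chest's x, with about 1.5 N of friction, and stays where it is left.
- drawer_knob (a point): outermost point of the drawer's wooden knob, which is 22 mm in diameter, stands 18 mm proud of the middle of the drawer front and has its axis 36 mm above the bench. The drawer front is 276 wide, from 10 to 62 mm above the bench. Axes as the chest.
- drawer_bay (a point): centre of the floor of the drawer's empty compartment (the one farther from the robot), 15 mm above the bench; moves with the drawer; axes as the chest. Compartment 174 long (x), 149 wide (y) inside, walls to 55 mm above the bench; the drawer front's inner face is 87 mm from this point toward -x. The part still inside the chest is covered. The nearer compartment is full of fixed jars, to 46 mm.
- lid (a joint): angle of the lid, rad: 0 shut, 0.785 is 45 degrees open, stop at 1.8. Hinged along the top back edge of the chest (the edge over the drawer rises). About 0.6 kg; the hinge is free, so it falls shut unless held.
- lid_hinge (a point): middle of the lid's hinge axis, 96 mm above the bench at the chest's back face; axes turn with the lid: y along the hinge; with the lid shut they are as the chest's.
- lid_handle (a point): middle of the grip bar of the lid's steel bow handle: a round bar 10 mm thick, 120 mm long along the lid's y, its axis 35 mm above the top of the lid, 170 mm in front of the hinge axis and 55 mm above it (lid shut). Fingers can straddle the bar from above, one before and one behind it, and the bar can turn between them. Axes as lid_hinge.
- big_jar: big glass jar with a screw cap and a paper label, 68 mm in diameter, 74 mm high, loose, near the small jar: leave alone. Origin: centre of its underside.
- tape_roll: roll of paper tape lying flat, 96 mm in diameter, 24 mm high, loose, behind the chest: leave alone. Origin: centre of its underside.
- brush_jar: glass jar full of brushes, 74 mm in diameter, brushes to about 200 mm above the bench, loose, behind the chest, farther from the robot: leave alone. Origin: centre of its underside.
Things that resemble listed ones, but are neither listed nor needed, are in the scene too. What is shaped like the small_jar but purple is not meant.

How it is judged:
On the way, in this order (a step that is already met when the one before it is completed fails the run):
1. the small jar stands upright on the floor of the drawer's empty compartment, let go, the drawer still out (x of small_jar in the frame of drawer_bay between -0.088 and 0.088 m and y of small_jar in the frame of drawer_bay between -0.075 and 0.075 m and z of small_jar in the frame of drawer_bay between -0.006 and 0.006 m and angle between small_jar's own z axis and vertical below 0.15 rad and contact force between the fingers and small_jar below 0.05 N and value of joint drawer above 0.03 m), for 0.2 s.
2. the drawer is fully home with the lid still down (value of joint drawer below 0.004 m and value of joint lid below 0.15 rad), for 0.2 s.
At the end, for the whole second after the job is handed in: The gripper's fingers still hold the lid, at rest, at 45 degrees (39 to 51), nothing else propping it; the drawer is home within 4 mm; the small jar stands upright (within 8 degrees) on the floor of the compartment that was empty (value of joint lid between 0.68 and 0.89 rad and velocity of joint lid between -0.1 and 0.1 rad/s and contact force between the fingers and lid above 0.5 N and contact force between lid and small_jar below 0.2 N and contact force between lid and big_jar below 0.2 N and contact force between lid and tape_roll below 0.2 N and contact force between lid and brush_jar below 0.2 N and value of joint drawer below 0.004 m and x of small_jar in the frame of drawer_bay between -0.088 and 0.088 m and y of small_jar in the frame of drawer_bay between -0.075 and 0.075 m and z of small_jar in the frame of drawer_bay between -0.006 and 0.006 m and angle between small_jar's own z axis and vertical below 0.15 rad); the arm keeps its last pose, push and grip.
It fails at once if the big jar, the tape roll or the jar of brushes moved more than 25 mm (distance of any of big_jar, tape_roll, brush_jar from where it was at the start of the episode above 0.025 m).
It fails at once if the small jar dropped from more than about 25 mm (moving faster than 0.7 m/s with no finger on it) (linear speed of small_jar above 0.7 m/s and contact force between the fingers and small_jar below 0.01 N).
It also fails if it takes over 64 s, if anything falls off the work surface, if the arm or the gripper's body presses on something with over 40 N, if the wrist force passes 120 N, or if a joint passes its speed limit or range.

ROBOT

A 6-joint arm with a two-finger parallel gripper is mounted at the origin on the work surface. World frame = base frame: x ahead of the robot, y to its left, z up, the work surface at z = 0. Lengths are in m, angles in rad, forces in N, time in s.
With the tool pointing down it reaches from about 0.275 to 0.85 m from the base axis. Payload 5.2 kg.
Tool frame: the origin (TCP) lies midway between the tips of the shut fingers; the grasp point (between the pads) lies 19 mm behind it; z points along the fingers, y is the line along which they close (so a half turn about z gives the same grasp; the last joint's range is limited). The gripper opens to 85 mm and grips with 20 to 120 N. Pads are 22 mm wide; open, the fingers measure 114 mm over their backs; the gripper's body (76 mm by 85 mm) begins 54 mm behind the grasp point. The pads swing forward as they close: fully open they stand 13 mm farther back than shut.
Start: joints at [0.912, 0.259, 1.535, -0, 1.348, -0.203], TCP at [0.242, 0.494, 0.231] pointing down, gripper open.
Joint ranges: [-3.14, 3.14], [-0.91, 2.08], [0.19, 2.58], [-1.22, 4.36], [0.22, 2.71], [-3.12, 3.12]. Speed limits (rad/s): [2.57, 2.57, 3.14, 3.14, 3.14, 3.14].

INTERFACE

Orientations are given as a unit quaternion [x, y, z, w].
In Python, from plant import r gives the robot as it stands. The module is installed in compiled form; this text tells all that it offers.
- The arm moves only by the shell command python3 -m creep 'ROWS'. ROWS is JSON, a list of rows, each a list of 3 entries, a list of its own where there are three numbers: the opening, from 0 (shut) to 1 (fully open), then the shift along the tool's x, y, z in mm, then the turn about the tool's z in degrees. In form: [[fingers, [dx, dy, dz], yaw], ...]. A call has exactly 10 rows; each row is the pose to reach, as a shift and turn from the pose commanded when the call began, along the tool's axes at that moment; what a row does not reach only later rows make up. A row lasts 1/10 s, in which the tool goes at most 50 mm and 8.59 degrees, less where a joint would pass 70% of its speed; a pose out of reach is approached as far as the arm can. A call with a gripper value outside its range is refused whole. The fingers move at their own pace and stop on an object; the grip force is fixed at half the most. Time passes only in rows, so rows that repeat a pose let the fingers close, or fill a call up. It gives the time, the measured TCP pose, the force, the opening and the grip force at its end, in the units of the state.
- r.get_obs(): the state, without advancing time (a new reading comes with each control period).
- r.grab_frame(name): name is "scene" or "top" or "wrist"; returns a dict with "image" (384x512x3 uint8, red, green, blue), "fx", "fy", "cx", "cy" (pixels), "rvec" (rotation vector, rad) and "tvec" (3), from world to camera coordinates, as OpenCV has them. Camera axes: x right, y down, z forward; pixel columns grow to the right and rows downward; lengths in m; the calibration is good to about 2 mm. A picture is of the moment at which its call begins. There is no depth.
- r.close_job(): hands the job in; it is judged then, once.
The state is a dict: "clock": time; "qpos": joint angles; "joint_velocities": joint speeds; "joint_efforts": joint torques, N m; "tcp_pos": TCP position; "tcp_rot": TCP orientation; "ft_force": force on the tool from outside, world axes, zero at the start; "torque": the same for the moment, N m; "grip_width": finger opening in m; "grip_force": force on a finger pad.
Only numpy, scipy, OpenCV 4.12 (cv2) and the standard library are available. Lean on these libraries where they do the work, as an engineer would, in place of code of your own. Each camera call takes 0.05 s, during which the arm holds its last target. There are 200 camera calls.

## Working session

There is one attempt and no reset: what is moved stays moved. The work goes in short steps, Python scripts to look and compute and a shell command to move; the robot and the scene stay as the last step left them, time stands still between calls to the robot, and variables do not carry over. Pictures are saved under pics/ and viewed, at most 10 in all, crops included, and the job is handed in when it is done.

```bash
mkdir -p pics; cat > h.py <<'E'
import numpy as np, cv2
from scipy.spatial.transform import Rotation as R
from plant import r
def grab(n,fn=None):
    f=r.grab_frame(n)
    if fn: cv2.imwrite('pics/'+fn,cv2.cvtColor(f['image'],cv2.COLOR_RGB2BGR))
    return f
def K(f): return np.array([[f['fx'],0,f['cx']],[0,f['fy'],f['cy']],[0,0,1.]])
def back(f,u,v,z):
    M=cv2.Rodrigues(np.array(f['rvec'],float))[0];t=np.array(f['tvec'],float).ravel()
    c=-M.T@t; d=M.T@np.linalg.inv(K(f))@np.array([u,v,1.])
    return c+d*(z-c[2])/d[2]
def proj(f,P):
    return cv2.projectPoints(np.array(P,float).reshape(-1,3),np.array(f['rvec'],float),np.array(f['tvec'],float),K(f),None)[0].reshape(-1,2)
def totool(v):
    return R.from_quat(r.get_obs()['tcp_rot']).inv().apply(v)*1000
E
python3 - <<'E'
from h import *
import pickle
a=grab('top','top1.png');b=grab('scene','scene1.png')
pickle.dump((a,b),open('f.pkl','wb'))
for f in(a,b):
    M=cv2.Rodrigues(np.array(f['rvec'],float))[0];print(f['fx'],-M.T@np.array(f['tvec'],float).ravel())
o=r.get_obs();print(o['tcp_pos'],R.from_quat(o['tcp_rot']).as_matrix().round(3),o['grip_width'])
E
```

```text
404.7362293773659 [0.36341643 0.03425297 1.06592565]
370.7465933777527 [ 1.16310732 -0.33251091  1.09555888]
[0.24177748 0.49348007 0.23054616] [[-0.898  0.44  -0.001]
 [ 0.44   0.898 -0.001]
 [ 0.    -0.002 -1.   ]] 0.08546371210656133
```

View pics/top1.png

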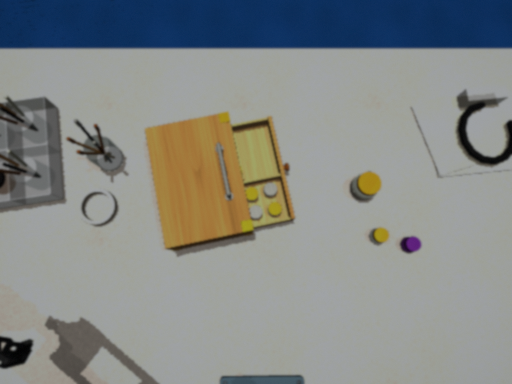

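View pics/scene1.png

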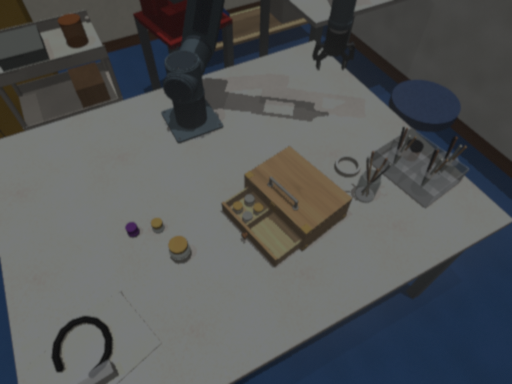

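Top view: candidates for the small jar are the yellow-capped one at (380,235), the purple-capped one at (411,244), the big jar at (368,184), and the fixed jars in the drawer at (252,193), (270,188), (256,212) and (274,209). I choose (380,235): it is small, not purple, loose on the bench and beside the big jar. I'll check it in a close crop.

```bash
python3 - <<'E'
from h import *
import pickle
a,b=pickle.load(open('f.pkl','rb'))
im=cv2.cvtColor(a['image'],cv2.COLOR_RGB2BGR)[100:260,140:430]
im=cv2.resize(im,None,fx=2.75,fy=2.75,interpolation=cv2.INTER_CUBIC)
im=np.clip(im*1.3,0,255).astype(np.uint8)
cv2.imwrite('pics/crop1.png',im)
# yellow/purple cap blobs
for n,f,z in(('top',a,0.042),('scene',b,0.042)):
    hsv=cv2.cvtColor(f['image'],cv2.COLOR_RGB2HSV)
    m=cv2.inRange(hsv,(18,120,70),(35,255,255))
    k,_,st,ce=cv2.connectedComponentsWithStats(m)
    for i in range(1,k):
        if 20<st[i,4]<1500: print(n,st[i],ce[i].round(1),back(f,*ce[i],z).round(4),back(f,*ce[i],.074).round(4))
# rough chest corners (z=.116)
for p in((146,128),(229,113),(253,234),(166,249)): print(p,back(a,*p,.116).round(4))
for p in((223,158),(226,195)): print(p,back(a,*p,.151).round(4))
E
```

```text
top [357 172  24  23 426] [368.6 183. ] [ 0.5761 -0.2838  0.042 ] [ 0.5695 -0.2738  0.074 ]
top [373 228  16  15 179] [380.4 234.7] [ 0.4425 -0.3053  0.042 ] [ 0.44   -0.2947  0.074 ]
scene [247 172   6   5  21] [249.3 174.4] [0.4069 0.0625 0.042 ] [0.4298 0.0505 0.074 ]
scene [234 202   8   7  45] [237.2 205.2] [ 0.5077 -0.0376  0.042 ] [ 0.5276 -0.0466  0.074 ]
scene [255 204   8   7  47] [258.2 207. ] [0.548  0.0226 0.042 ] [0.5666 0.0118 0.074 ]
scene [152 219   9   9  65] [156.2 222.8] [ 0.4457 -0.3078  0.042 ] [ 0.4675 -0.3085  0.074 ]
scene [301 224  10   9  52] [305.8 228.3] [0.6952 0.1207 0.042 ] [0.7094 0.1069 0.074 ]
scene [169 237  18  16 221] [177.6 244.5] [ 0.5551 -0.2742  0.042 ] [ 0.5736 -0.276   0.074 ]
(146, 128) [0.7011 0.2791 0.116 ]
(229, 113) [0.7396 0.0756 0.116 ]
(253, 234) [0.4401 0.0184 0.116 ]
(166, 249) [0.4066 0.2204 0.116 ]
(223, 158) [0.6147 0.0877 0.151 ]
(226, 195) [0.5269 0.0802 0.151 ]
```

View pics/crop1.png

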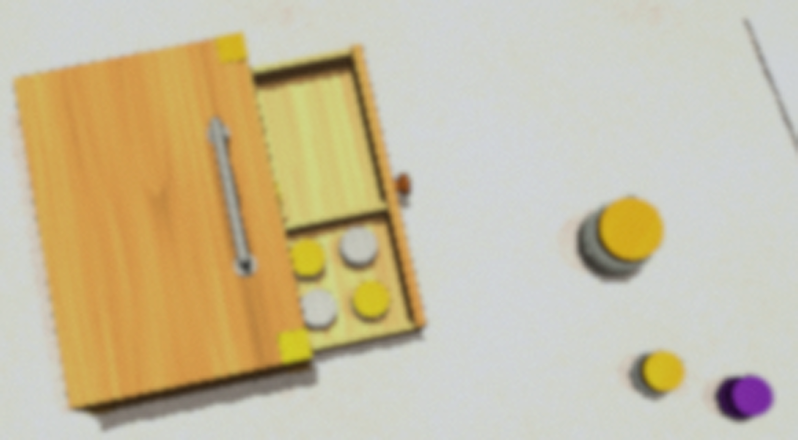

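Crop: the jar at (660,372) has a yellow cap on glass and is the small one; (745,397) is purple and (630,230) is the big jar. Also visible are the lid corners, the handle (218,125)–(245,265) and the drawer's front edge (362,47)–(425,327). Next I fit the chest pose.

```bash
cat > fit.py <<'E'
from h import *
import pickle
from scipy.optimize import least_squares
a,b=pickle.load(open('f.pkl','rb'))
def cp(X,Y): return ((X+.5)/2.75-.5+140,(Y+.5)/2.75-.5+100)
# chest-frame points: lid top corners, handle ends, knob tip, drawer outer top corners
px=np.array([cp(*p) for p in((14,78),(243,33),(313,360),(232,197),(410,185),(362,47),(425,327))])
def pts(d): return np.array([(.105,-.15,.116),(-.105,-.15,.116),(-.105,.15,.116),(-.065,0,.151),(-.105-d-.018,0,.036),(-.105-d,-.138,.062),(-.105-d,.138,.062)])
def W(p,P):
    c,s=np.cos(p[2]),np.sin(p[2]); return P@np.array([[c,s,0],[-s,c,0],[0,0,1]])+[p[0],p[1],0]
def res(p): return (proj(a,W(p,pts(p[3])))-px).ravel()
s=least_squares(res,[.57,.15,1.75,.12])
p=s.x
if __name__=='__main__':
    print(p.round(4),np.degrees(p[2]),s.fun.reshape(-1,2).round(1).tolist())
    print(proj(b,W(p,pts(p[3]))).round(0).tolist())
    print('front face',W(p,np.array([[-.105,0,0]])),'handle',W(p,np.array([[-.065,0,.151]])),'knob',W(p,pts(p[3])[4:5]))
    bayx=-.105-p[3]+.087+.0; print('bay y range?')
    for n in('top','scene'):pass
    np.save('chest.npy',p)
E
python3 fit.py
python3 - <<'E'
from h import *
J=np.array([.4441,-.3065]);o=r.get_obs();p=np.load('chest.npy')
v=np.r_[J,0.12]-o['tcp_pos'];print('to above jar',totool(v))
m=R.from_quat(o['tcp_rot']).as_matrix();yy=np.degrees(np.arctan2(m[1,1],m[0,1]));print('yaw turn tool',yy-(np.degrees(p[2])-90))
E
```

```text
[0.5737 0.1498 1.7709 0.1088] 101.46580705422788 [[-0.2, 0.4], [0.5, 0.5], [0.0, 0.2], [-0.4, -1.7], [-0.3, 0.6], [-0.2, -0.4], [0.6, 0.5]]
[[351.0, 198.0], [305.0, 233.0], [243.0, 174.0], [282.0, 189.0], [242.0, 236.0], [274.0, 259.0], [220.0, 202.0]]
front face [[0.59461217 0.04687973 0.        ]] handle [[0.58666085 0.08608147 0.151     ]] knob [[ 0.61981201 -0.07736093  0.036     ]]
bay y range?
to above jar [-533.82310772 -629.0817591   111.40914183]
yaw turn tool 52.42032597590089
```

Residuals are at or below about 1.7 px and the scene view agrees (the lid's far corner projects to (351,198)). The drawer is about 0.109 m out and the handle is at (0.587, 0.086). I'll move above the small jar.

```bash
python3 -m creep '[[1,[-267,-315,40],26],[1,[-267,-315,40],26],[1,[-267,-315,40],26],[1,[-267,-315,40],26],[1,[-267,-315,40],26],[1,[-267,-315,40],26],[1,[-267,-315,40],26],[1,[-267,-315,40],26],[1,[-267,-315,40],26],[1,[-267,-315,40],26]]'
python3 - <<'E'
from h import *
J=np.array([.4441,-.3065]);o=r.get_obs();p=np.load('chest.npy')
v=np.r_[J,0.12]-o['tcp_pos'];print('to above jar',totool(v),o['tcp_pos'])
m=R.from_quat(o['tcp_rot']).as_matrix();yy=np.degrees(np.arctan2(m[1,1],m[0,1]));print('yaw turn tool',yy-(np.degrees(p[2])-90))
E
```

```text
clock: 1.1
tcp_pos: [0.3434, 0.0914, 0.191]
tcp_rot: [0.442, 0.897, -0.0, -0.0]
ft_force: [0.4, 0.6, -0.0]
grip_width: 0.0856
grip_force: 0.0
to above jar [-376.73114606 -162.90457578   71.05981008] [0.34343348 0.09142037 0.1909886 ]
yaw turn tool 26.122687348743327
```

```bash
python3 -m creep '[[1,[-377,-163,55],26],[1,[-377,-163,55],26],[1,[-377,-163,55],26],[1,[-377,-163,55],26],[1,[-377,-163,55],26],[1,[-377,-163,55],26],[1,[-377,-163,55],26],[1,[-377,-163,55],26],[1,[-377,-163,55],26],[1,[-377,-163,55],26]]'
cat > st.py <<'E'
from h import *
import sys
# st.py X Y Z [yaw deg of tool y axis, world]
o=r.get_obs();p=np.load('chest.npy')
t=np.array(list(map(float,sys.argv[1:4])))
m=R.from_quat(o['tcp_rot']).as_matrix();yy=np.degrees(np.arctan2(m[1,1],m[0,1]))
print('shift',totool(t-o['tcp_pos']).round(1),'at',np.round(o['tcp_pos'],4),'yaw',round(yy,2),'clock',o['clock'],'tilt',m[:,2].round(3))
if len(sys.argv)>4: print('turn',((yy-float(sys.argv[4])+90)%180-90))
E
python3 st.py .4441 -.3065 .012 11.47
python3 - <<'E'
from h import *
f=grab('wrist','w1.png')
print(proj(f,[[.4441,-.3065,.042],[.4441,-.3065,0]]))
E
```

```text
clock: 2.1
tcp_pos: [0.4467, -0.3046, 0.1353]
tcp_rot: [0.631, 0.776, 0.0, -0.001]
ft_force: [-0.7, 0.3, -0.6]
grip_width: 0.0858
grip_force: 0.0
shift [ -1.5  -2.9 123.3] at [ 0.4467 -0.3046  0.1353] yaw 11.82 clock 2.1 tilt [-0.001  0.001 -1.   ]
turn 0.3528967398833913
[[251.64745505 194.13995815]
 [252.17196043 182.17667686]]
```

View pics/w1.png

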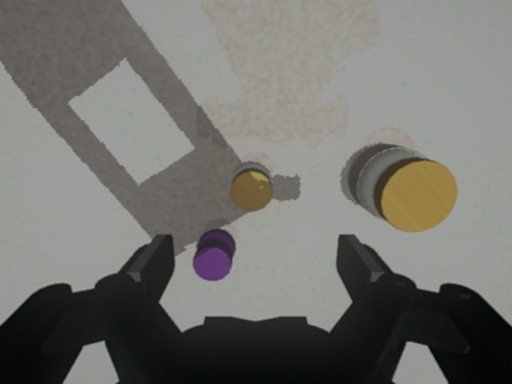

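The yellow-capped jar at (251,191) is within about 2 mm of the prediction (252,194); purple is at (213,258), clear of the fingers. Descend and grip.

```bash
python3 -m creep '[[1,[-1.5,-3,30],0],[1,[-1.5,-3,60],0],[1,[-1.5,-3,90],0],[1,[-1.5,-3,110],0],[1,[-1.5,-3,122],0],[1,[-1.5,-3,129],0],[1,[-1.5,-3,129],0],[0.2,[-1.5,-3,129],0],[0.2,[-1.5,-3,129],0],[0.2,[-1.5,-3,129],0]]'
python3 -m creep '[[0.2,[0,0,0],0],[0.2,[0,0,0],0],[0.2,[0,0,0],0],[0.2,[0,0,0],0],[0.2,[0,0,-10],0],[0.2,[0,0,-30],0],[0.2,[0,0,-60],0],[0.2,[0,0,-95],0],[0.2,[0,0,-130],0],[0.2,[0,0,-130],0]]'
python3 - <<'E'
from h import *
p=np.load('chest.npy'); d=.1088
# bay centre: drawer bay y: divider. place x: 58mm out of chest front face
c,s=np.cos(p[2]),np.sin(p[2])
from fit import W,a
# bay centre lateral: outer 138; project bay edges to compare with the image
for y in(-.145,-.131,.0,.018,.022): print(y,((proj(a,W(p,np.array([[-.16,y,.055]])))[0]-[139.5,99.5])*2.75-.5).round(0))
for y in (-.057,): print(W(p,np.array([[-.105-.055,y,.015]])))
print(((proj(a,W(p,np.array([[-.105-d+.012,-.06,.055],[-.105-d+.02,-.06,.055]])))-[139.5,99.5])*2.75-.5).round(0))
E
```

```text
clock: 3.15
tcp_pos: [0.4438, -0.3067, 0.0082]
tcp_rot: [0.63, 0.776, -0.0, 0.001]
ft_force: [0.3, -0.8, 0.7]
grip_width: 0.0437
grip_force: 0.0
clock: 4.15
tcp_pos: [0.4458, -0.3087, 0.1431]
tcp_rot: [0.63, 0.776, -0.001, 0.005]
ft_force: [0.1, -0.6, -1.1]
grip_width: 0.0377
grip_force: 60.5
-0.145 [305.  52.]
-0.131 [308.  66.]
0.0 [336. 197.]
0.018 [340. 215.]
0.022 [341. 219.]
[[0.66140772 0.00430797 0.015     ]]
[[366. 128.]
 [358. 129.]]
```

```bash
python3 st.py .6614 .0043 .13 11.47
```

```text
shift [262.  275.4  12.3] at [ 0.4458 -0.3087  0.1431] yaw 11.88 clock 4.15 tilt [ 0.007 -0.008 -1.   ]
turn 0.41429470450376016
```

```bash
python3 -m creep '[[0.2,[15,16,0],0],[0.2,[45,47,0],0],[0.2,[78,82,0],0],[0.2,[112,117,0],0],[0.2,[146,152,0],0],[0.2,[180,188,0],0],[0.2,[213,223,0],0],[0.2,[240,251,0],0],[0.2,[257,269,0],0],[0.2,[263,275,0],0]]'
python3 -m creep '[[0.2,[0,0,0],0],[0.2,[0,0,0],0],[0.2,[0,0,0],0],[0.2,[0,0,0],0],[0.2,[0,0,0],0],[0.2,[0,0,0],0],[0.2,[0,0,0],0],[0.2,[0,0,0],0],[0.2,[0,0,0],0],[0.2,[0,0,0],0]]'
python3 st.py .6614 .0043 .0225 11.47
python3 - <<'E'
from h import *
f=grab('top','top2.png')
im=cv2.cvtColor(f['image'],cv2.COLOR_RGB2BGR)[90:260,140:360]
g=grab('scene')
im2=cv2.cvtColor(g['image'],cv2.COLOR_RGB2BGR)[150:290,200:360]
A=cv2.resize(im,(440,340),interpolation=cv2.INTER_CUBIC);B=cv2.resize(im2,(360,340),interpolation=cv2.INTER_CUBIC)
cv2.imwrite('pics/c2.png',np.hstack([A,B]))
E
```

```text
clock: 5.15
tcp_pos: [0.6589, 0.0105, 0.1364]
tcp_rot: [0.629, 0.777, 0.0, -0.001]
ft_force: [-0.2, -0.6, -0.4]
grip_width: 0.0374
grip_force: 60.5
clock: 6.15
tcp_pos: [0.6583, 0.0078, 0.1373]
tcp_rot: [0.63, 0.777, 0.0, -0.0]
ft_force: [0.0, 0.1, -0.8]
grip_width: 0.0376
grip_force: 60.5
shift [ -4.1   2.3 114.8] at [0.6583 0.0078 0.1373] yaw 11.89 clock 6.15 tilt [-0.  0. -1.]
turn 0.42029539048274955
```

View pics/c2.png

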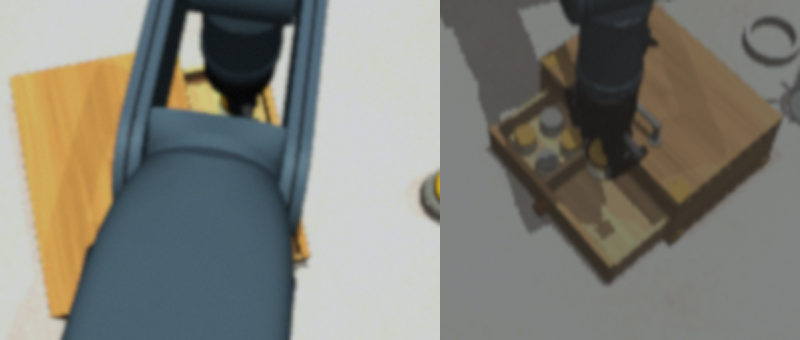

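The picture shows the jar held between the fingers at about (600,155) in the right half, above the empty compartment. Lower it, slowing near the floor.

```bash
python3 -m creep '[[0.2,[-4,2,10],0],[0.2,[-4,2,30],0],[0.2,[-4,2,50],0],[0.2,[-4,2,68],0],[0.2,[-4,2,82],0],[0.2,[-4,2,93],0],[0.2,[-4,2,101],0],[0.2,[-4,2,107],0],[0.2,[-4,2,109],0],[0.2,[-4,2,109],0]]'
python3 -m creep '[[0.2,[0,0,1],0],[0.2,[0,0,2],0],[0.2,[0,0,3],0],[0.2,[0,0,4],0],[0.2,[0,0,5],0],[0.2,[0,0,5.5],0],[0.2,[0,0,6],0],[0.2,[0,0,6],0],[0.2,[0,0,6],0],[0.2,[0,0,6],0]]'
```

```text
clock: 7.25
tcp_pos: [0.6613, 0.0043, 0.0284]
tcp_rot: [0.63, 0.777, 0.0, 0.0]
ft_force: [0.5, -0.2, -1.0]
grip_width: 0.0375
grip_force: 60.5
clock: 8.25
tcp_pos: [0.6612, 0.0042, 0.0237]
tcp_rot: [0.63, 0.777, 0.0, 0.0]
ft_force: [-3.1, 0.3, 7.0]
grip_width: 0.0377
grip_force: 61.6
```

Floor contact is felt (7 N). Ease off slightly, release, rise.

```bash
python3 -m creep '[[0.2,[0,0,-1],0],[0.2,[0,0,-1],0],[0.5,[0,0,-1],0],[0.8,[0,0,-1],0],[0.8,[0,0,-1],0],[0.8,[0,0,-1],0],[0.8,[0,0,-1],0],[0.8,[0,0,-1],0],[0.8,[0,0,-1],0],[0.8,[0,0,-1],0]]'
python3 -m creep '[[0.8,[0,0,-5],0],[0.8,[0,0,-15],0],[0.8,[0,0,-30],0],[0.8,[0,0,-50],0],[0.8,[0,0,-75],0],[0.8,[0,0,-105],0],[0.8,[0,0,-135],0],[0.8,[0,0,-155],0],[0.8,[0,0,-155],0],[0.8,[0,0,-155],0]]'
python3 - <<'E'
from h import *
p=np.load('chest.npy');from fit import W
P=W(p,np.array([[-.105-.1088-.018-.057-.03,0,.12]]))[0];print(P)
H=np.save
import os;os.system('python3 st.py %f %f %f 101.47'%tuple(P))
g=grab('scene');cv2.imwrite('pics/c3.png',cv2.resize(cv2.cvtColor(g['image'],cv2.COLOR_RGB2BGR)[160:290,180:360],None,fx=4,fy=4,interpolation=cv2.INTER_CUBIC))
E
```

```text
clock: 9.25
tcp_pos: [0.6612, 0.0043, 0.0233]
tcp_rot: [0.63, 0.777, 0.0, 0.0]
ft_force: [0.2, -0.4, -0.0]
grip_width: 0.0685
grip_force: 0.0
clock: 10.25
tcp_pos: [0.6613, 0.0043, 0.1795]
tcp_rot: [0.63, 0.777, 0.0, 0.001]
ft_force: [-0.9, 0.8, 0.5]
grip_width: 0.0681
grip_force: 0.0
shift [-158.3  -58.2   59.5] at [0.6613 0.0043 0.1795] yaw 11.89 clock 10.25 tilt [ 0.002 -0.    -1.   ]
turn -89.58314218360441
[ 0.637112   -0.16265357  0.12      ]
this script no longer has the robotException ignored in: <_io.TextIOWrapper mode='rw' encoding='UTF-8'>
Traceback (most recent call last):
BrokenPipeError: [Errno 32] Broken pipe
```

```bash
python3 -m creep '[[1,[-25,-9,0],-8],[1,[-60,-22,0],-16],[1,[-100,-37,0],-25],[1,[-135,-50,0],-33],[1,[-152,-56,0],-42],[1,[-158,-58,0],-50],[1,[-158,-58,0],-58],[1,[-158,-58,0],-67],[1,[-158,-58,0],-75],[1,[-158,-58,0],-83]]'
python3 -m creep '[[1,[0,0,10],-7],[1,[0,0,20],-7],[1,[0,0,30],-7],[1,[0,0,30],-7],[1,[0,0,30],-7],[1,[0,0,30],-7],[1,[0,0,30],-7],[1,[0,0,30],-7],[1,[0,0,30],-7],[1,[0,0,30],-7]]'
python3 st.py .6371 -.1627 .016 101.47
python3 - <<'E'
from h import *
g=grab('scene');A=cv2.resize(cv2.cvtColor(g['image'],cv2.COLOR_RGB2BGR)[160:290,130:310],None,fx=4,fy=4,interpolation=cv2.INTER_CUBIC);cv2.imwrite('pics/c3.png',np.clip(A*1.5,0,255).astype(np.uint8))
E
```

```text
clock: 11.25
tcp_pos: [0.6359, -0.162, 0.1765]
tcp_rot: [-0.045, 0.999, 0.001, -0.001]
ft_force: [0.3, 0.2, -0.1]
grip_width: 0.0851
grip_force: 0.0
clock: 12.25
tcp_pos: [0.637, -0.1623, 0.1485]
tcp_rot: [-0.103, 0.995, -0.0, 0.0]
ft_force: [0.5, 0.5, -0.2]
grip_width: 0.0857
grip_force: 0.0
shift [ -0.   -0.4 132.5] at [ 0.637  -0.1623  0.1485] yaw 101.88 clock 12.25 tilt [ 0. -0. -1.]
turn 0.40858749415876616
```

View pics/c3.png

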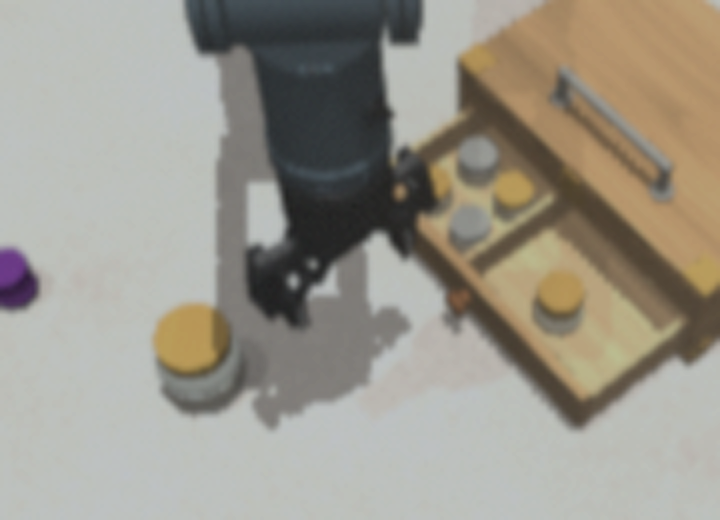

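The small jar stands upright in the empty compartment at (560,300), with the knob at (457,298) ahead of the open finger. Descend, then push along tool +y.

```bash
python3 -m creep '[[1,[0,0,25],0],[1,[0,0,60],0],[1,[0,0,95],0],[1,[0,0,120],0],[1,[0,0,132],0],[1,[0,0,132],0],[1,[0,3,132],0],[1,[0,8,132],0],[1,[0,14,132],0],[1,[0,20,132],0]]'
python3 -m creep '[[1,[0,4,0],0],[1,[0,8,0],0],[1,[0,12,0],0],[1,[0,17,0],0],[1,[0,23,0],0],[1,[0,29,0],0],[1,[0,35,0],0],[1,[0,41,0],0],[1,[0,46,0],0],[1,[0,50,0],0]]'
```

```text
clock: 13.3
tcp_pos: [0.6332, -0.1423, 0.0175]
tcp_rot: [-0.104, 0.995, -0.0, 0.001]
ft_force: [0.1, -0.7, 0.4]
grip_width: 0.0855
grip_force: 0.0
clock: 14.3
tcp_pos: [0.6226, -0.0932, 0.0164]
tcp_rot: [-0.104, 0.995, -0.0, 0.0]
ft_force: [0.5, -1.3, 1.0]
grip_width: 0.0856
grip_force: 0.8
```

```bash
python3 -m creep '[[1,[0,4,0],0],[1,[0,9,0],0],[1,[0,15,0],0],[1,[0,21,0],0],[1,[0,27,0],0],[1,[0,33,0],0],[1,[0,38,0],0],[1,[0,43,0],0],[1,[0,47,0],0],[1,[0,50,0],0]]'
python3 st.py .6371 -.1627 .016 101.47
python3 - <<'E'
from h import *
from fit import W,p
# TCP chest-x now; expected at drawer home: -.105-.018-.057=-.180
o=r.get_obs();d=np.array(o['tcp_pos'])[:2]-p[:2];c,s=np.cos(p[2]),np.sin(p[2])
print('chest xy',d@[c,s],d@[-s,c])
E
```

```text
clock: 15.3
tcp_pos: [0.612, -0.0445, 0.0162]
tcp_rot: [-0.104, 0.995, 0.0, -0.0]
ft_force: [1.0, -1.5, -0.4]
grip_width: 0.0856
grip_force: 0.8
shift [  -0.2 -120.9    0.2] at [ 0.612  -0.0445  0.0162] yaw 101.9 clock 15.3 tilt [-0.  0. -1.]
turn 0.4255675467482831
chest xy -0.19797718941289416 0.0010811858444870481
```

```bash
python3 -m creep '[[1,[0,3,0],0],[1,[0,6,0],0],[1,[0,9,0],0],[1,[0,12,0],0],[1,[0,14,0],0],[1,[0,16,0],0],[1,[0,17,0],0],[1,[0,18,0],0],[1,[0,18,0],0],[1,[0,18,0],0]]'
```

```text
clock: 16.3
tcp_pos: [0.6082, -0.0271, 0.0162]
tcp_rot: [-0.104, 0.995, 0.0, -0.0]
ft_force: [0.2, -0.7, -0.1]
grip_width: 0.0854
grip_force: 0.3
```

```bash
python3 -m creep '[[1,[0,1,0],0],[1,[0,2,0],0],[1,[0,3,0],0],[1,[0,3.5,0],0],[1,[0,4,0],0],[1,[0,4.5,0],0],[1,[0,5,0],0],[1,[0,5,0],0],[1,[0,5,0],0],[1,[0,5,0],0]]'
```

```text
clock: 17.3
tcp_pos: [0.6077, -0.0243, 0.0164]
tcp_rot: [-0.104, 0.995, -0.001, 0.0]
ft_force: [-0.2, -9.2, -0.7]
grip_width: 0.0857
grip_force: 0.7
```

Hard stop felt (9 N, stalled). Back off, rise, and check the drawer.

```bash
python3 -m creep '[[1,[0,-10,0],0],[1,[0,-25,0],0],[1,[0,-35,-10],0],[1,[0,-38,-40],0],[1,[0,-40,-80],0],[1,[0,-40,-120],0],[1,[0,-40,-160],0],[1,[0,-40,-190],0],[1,[0,-40,-200],0],[1,[0,-40,-200],0]]'
python3 st.py .5867 .0861 .2 101.47
python3 - <<'E'
from h import *
from fit import W,p
g=grab('scene');t=grab('wrist')
print('proj knob home',proj(g,W(p,np.array([[-.123,0,.036],[-.105,-.138,.062],[-.105,.138,.062]]))))
P=W(p,np.array([[-.065,-.06,.151],[-.065,.06,.151],[-.123,0,.036]]));print('wrist',proj(t,P))
A=cv2.resize(cv2.cvtColor(g['image'],cv2.COLOR_RGB2BGR)[150:270,210:330],(400,400),interpolation=cv2.INTER_CUBIC)
B=cv2.resize(cv2.cvtColor(t['image'],cv2.COLOR_RGB2BGR),(400,300));B=np.vstack([B,np.zeros((100,400,3),np.uint8)])
cv2.imwrite('pics/c4.png',np.clip(np.hstack([A,B])*1.4,0,255).astype(np.uint8))
E
```

```text
clock: 18.3
tcp_pos: [0.6166, -0.0622, 0.2185]
tcp_rot: [-0.103, 0.995, -0.001, 0.002]
ft_force: [0.1, 0.1, -0.0]
grip_width: 0.0854
grip_force: 0.0
shift [ -1.2 151.3  18.3] at [ 0.6166 -0.0622  0.2185] yaw 101.86 clock 18.3 tilt [ 0.004 -0.001 -1.   ]
turn 0.3915632312364039
proj knob home [[266.98409854 218.15378029]
 [300.11107412 239.36371808]
 [245.41148334 185.55833981]]
wrist [[429.28926425 270.58289934]
 [459.54468777 127.33000889]
 [331.69768873 171.9629205 ]]
```

View pics/c4.png

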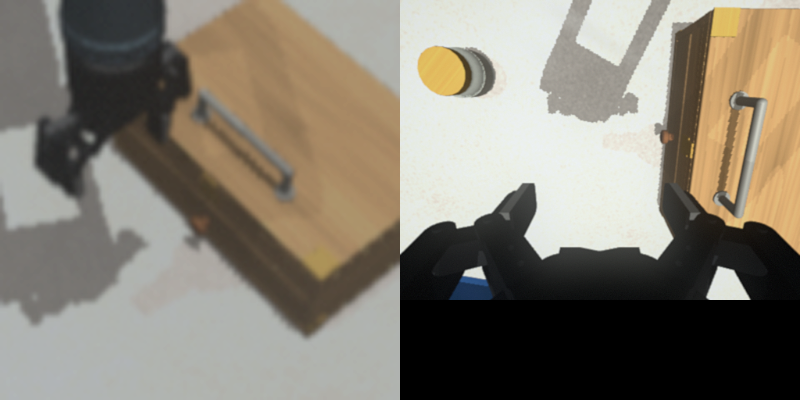

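The drawer front is flush, with the knob at the predicted home position. The handle is at (738,213)–(765,98) in the right half, near the predicted (735,211)–(759,99). Move above it.

```bash
python3 -m creep '[[1,[0,15,0],0],[1,[-1,40,0],0],[1,[-1,70,0],0],[1,[-1,100,0],0],[1,[-1,125,0],0],[1,[-1,143,0],0],[1,[-1,151,0],0],[1,[-1,151,5],0],[1,[-1,151,10],0],[1,[-1,151,10],0]]'
python3 st.py .5867 .0861 .140 101.47
python3 - <<'E'
from h import *
from fit import W,p
t=grab('wrist','w5.png')
P=W(p,np.array([[-.065,-.06,.151],[-.065,0,.151],[-.065,.06,.151]]));print('wrist',proj(t,P))
o=r.get_obs();m=R.from_quat(o['tcp_rot']).as_matrix();print('tool line',proj(t,[np.array(o['tcp_pos'])+m[:,2]*(o['tcp_pos'][2]-.151)]))
E
```

```text
clock: 19.4
tcp_pos: [0.5852, 0.0855, 0.2049]
tcp_rot: [-0.103, 0.995, -0.0, -0.001]
ft_force: [0.2, -0.6, -0.2]
grip_width: 0.0852
grip_force: 0.0
shift [-1.8  0.3 64.9] at [0.5852 0.0855 0.2049] yaw 101.82 clock 19.4 tilt [-0.002 -0.    -1.   ]
turn 0.34901279678797437
wrist [[253.73945681 278.04840562]
 [254.23651847 208.80601017]
 [254.81996254 127.53024957]]
tool line [[253.70152408 206.99995104]]
```

View pics/w5.png

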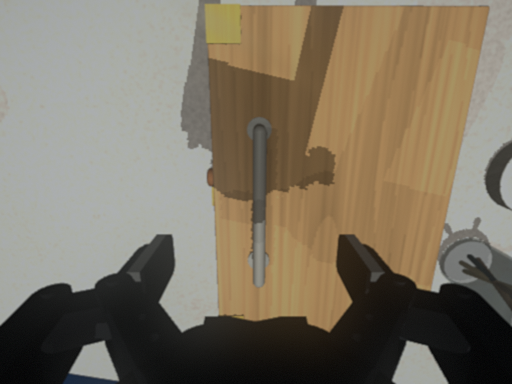

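Bar at u≈259.5 against 254 predicted, so it is about 4 mm further along tool +y (this agrees with the 3 mm seen at the drawer stop). Correct, descend and grip.

```bash
python3 -m creep '[[1,[-1,4,15],0],[1,[-1,4,35],0],[1,[-1,4,55],0],[1,[-1,4,65],0],[1,[-1,4,69],0],[1,[-1,4,69],0],[0.5,[-1,4,69],0],[0,[-1,4,69],0],[0,[-1,4,69],0],[0,[-1,4,69],0]]'
python3 -m creep '[[0,[0,0,0],0],[0,[0,0,0],0],[0,[0,0,0],0],[0,[0,0,0],0],[0,[0,0,0],0],[0,[0,0,0],0],[0,[0,0,0],0],[0,[0,0,0],0],[0,[0,0,0],0],[0,[0,0,0],0]]'
```

```text
clock: 20.45
tcp_pos: [0.5859, 0.0907, 0.1378]
tcp_rot: [-0.104, 0.995, -0.0, 0.0]
ft_force: [0.5, -0.4, 0.4]
grip_width: 0.0286
grip_force: 0.0
clock: 21.45
tcp_pos: [0.5863, 0.0887, 0.1378]
tcp_rot: [-0.103, 0.995, -0.002, 0.0]
ft_force: [-1.0, -5.7, 1.5]
grip_width: 0.0077
grip_force: 58.5
```

Gripped the bar. Compute the arc waypoints.

```bash
python3 -c "
import numpy as np
f=lambda t:np.array([170-178.7*np.cos(np.radians(17.93+t)),178.7*np.sin(np.radians(17.93+t))-55])
for s,e in((0,22.5),(22.5,45)):print([[round(x,1) for x in f(s+(e-s)*k/9)-f(s)] for k in range(1,10)])"
```

```text
[[np.float64(2.6), np.float64(7.4)], [np.float64(5.4), np.float64(14.6)], [np.float64(8.6), np.float64(21.7)], [np.float64(12.1), np.float64(28.7)], [np.float64(15.9), np.float64(35.5)], [np.float64(20.0), np.float64(42.1)], [np.float64(24.4), np.float64(48.6)], [np.float64(29.1), np.float64(54.8)], [np.float64(34.0), np.float64(60.9)]]
[[np.float64(5.2), np.float64(5.8)], [np.float64(10.6), np.float64(11.4)], [np.float64(16.3), np.float64(16.8)], [np.float64(22.2), np.float64(21.9)], [np.float64(28.3), np.float64(26.7)], [np.float64(34.6), np.float64(31.3)], [np.float64(41.1), np.float64(35.5)], [np.float64(47.8), np.float64(39.5)], [np.float64(54.7), np.float64(43.2)]]
```

```bash
python3 -m creep '[[0,[0,1,-4],0],[0,[0,3,-10],0],[0,[0,6,-17],0],[0,[0,9,-24],0],[0,[0,13,-32],0],[0,[0,17,-39],0],[0,[0,22,-46],0],[0,[0,27,-53],0],[0,[0,33,-61],0],[0,[0,33,-61],0]]'
```

```text
clock: 22.45
tcp_pos: [0.5795, 0.1213, 0.1995]
tcp_rot: [-0.104, 0.995, -0.002, 0.001]
ft_force: [1.1, -6.7, 0.1]
grip_width: 0.0076
grip_force: 58.8
```

```bash
python3 -m creep '[[0,[0,4,-6],0],[0,[0,9,-12],0],[0,[0,14.5,-17],0],[0,[0,20.5,-22],0],[0,[0,26.5,-27],0],[0,[0,33,-32],0],[0,[0,39.5,-36],0],[0,[0,46,-40],0],[0,[0,53,-43],0],[0,[0,53,-43],0]]'
python3 -m creep '[[0,[0,0,0],0],[0,[0,0,0],0],[0,[0,0,0],0],[0,[0,0,0],0],[0,[0,0,0],0],[0,[0,0,0],0],[0,[0,0,0],0],[0,[0,0,0],0],[0,[0,0,0],0],[0,[0,0,0],0]]'
python3 - <<'E'
from h import *
from fit import W,p
o=r.get_obs();d=np.array(o['tcp_pos'])[:2]-p[:2];c,s=np.cos(p[2]),np.sin(p[2])
x=d@[c,s];h=o['tcp_pos'][2]+.0132-.096
print(x,h,'r',np.hypot(.105-x,h),'lid angle',np.degrees(np.arctan2(h,.105-x))-17.93, 'w/ +2mm',np.degrees(np.arctan2(h,.107-x))-17.93)
t=np.radians(45)
def L(u,y,w): return W(p,np.array([[.105-u*np.cos(t)+w*np.sin(t),y,.096+u*np.sin(t)+w*np.cos(t)]]))[0]
g=grab('scene');a=grab('top')
print(proj(g,[L(.21,-.15,.02),L(.21,.15,.02),L(.21,-.15,0)]).round(0).tolist(),proj(a,[L(.21,-.15,.02),L(.21,.15,.02)]).round(0).tolist())
A=cv2.resize(cv2.cvtColor(g['image'],cv2.COLOR_RGB2BGR)[130:270,210:380],None,fx=4,fy=4,interpolation=cv2.INTER_CUBIC)
cv2.imwrite('pics/c6.png',np.clip(A*1.4,0,255).astype(np.uint8))
E
```

```text
clock: 23.45
tcp_pos: [0.5689, 0.1734, 0.2441]
tcp_rot: [-0.104, 0.995, -0.002, 0.002]
ft_force: [-1.6, -8.3, 10.4]
grip_width: 0.0075
grip_force: 58.9
clock: 24.45
tcp_pos: [0.5689, 0.1728, 0.2438]
tcp_rot: [-0.103, 0.995, -0.002, 0.002]
ft_force: [-1.2, -8.4, 8.9]
grip_width: 0.008
grip_force: 58.8
0.02355044637046241 0.16100505578772958 r 0.18043463574286628 lid angle 45.23597433143917 w/ +2mm 44.67211508361848
[[330.0, 193.0], [261.0, 134.0], [326.0, 198.0]] [[191.0, 94.0], [218.0, 232.0]]
```

View pics/c6.png

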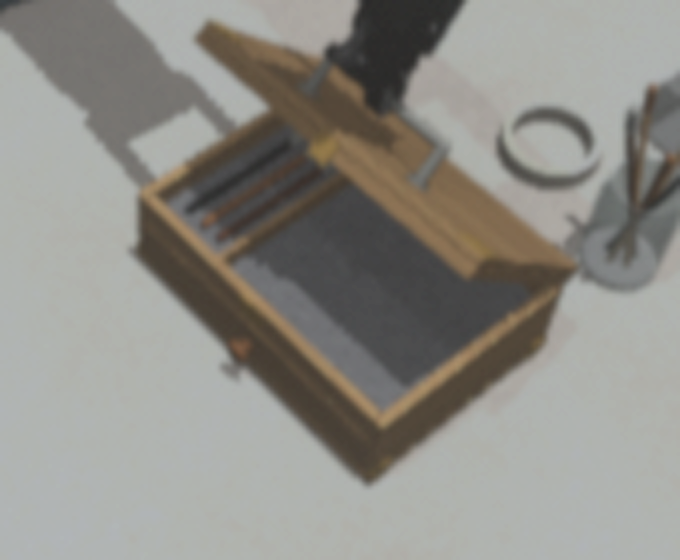

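The lid stands at about 45° (front corners at crop (480,250) and (208,22), against (480,252) and (204,16) predicted for 45°). It is gripped and at rest, the drawer is flush, and the tape roll and brush jar look undisturbed. Hand in.

```bash
python3 -c "
from plant import r
print(r.close_job())"
```

```text
the job is handed in; nothing more can be done
None
```

I stood the small jar in the drawer's empty compartment, pushed the drawer home, and handed the job in with the gripper still holding the lid at about 45°; the hand-in returned no verdict, and the jar couldn't be seen once the drawer was shut.

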